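# Press a casting down and slide it home under the leaf springs

### The job

In the slide fixture, put the fingertips on the black casting with the round collar, press it down hard on its sprung plate and, keeping it pressed, slide it through the gate and under the two leaf springs until it is fully home against the end stops and the sprung plate has come up again behind it. Only press and push it, do not lift it, then take the hand away. Leave everything else on the bench where it lies.

Things in the scene. Friction and masses are not known exactly. Their poses are not given: they have to be found in the camera images.
- fixture: Fixed slide fixture of bare aluminium and steel. Origin on the bench under the gate's front face, on the lane's centre line; x is the way the casting must be slid, y to the left of that, z up. The bed's top is 25 mm above the bench, 150 mm wide, from x = -130 to +76. Two side rails, 22 mm high above the bed, leave a lane 117 mm wide.
- gate (a point): Point on the bed's top, on the centre line, at the front of the gate. The gate is two fixed steel jaws with blunt faces, one over each edge of the lane, 14 mm long: underside 10.5 mm above the bed, top 26 mm, 72 mm free between them. The raised casting strikes them; pressed onto the bed its plate passes under, its collar between. A leaf spring hangs behind each.
- stop (a point): Point on the bed's top, on the centre line, at the face of the two end stops (20 mm high), 62 mm past the gate's front. When home the casting's front edge is against them and its centre 20 mm past the gate's front.
- casting: The part to move: black cast plate, 84 mm along its x, 112 mm wide, 8 mm thick, about 0.6 kg, with a round collar on its rear half. Origin: centre of the underside; x is the way to slide, as the fixture's (within 0.03 rad). It starts in the lane with its centre 65 to 90 mm before the gate's front, on the raised sprung plate, its underside 8 mm above the bed.
- collar_floor (a point): Centre of the floor inside the casting's collar, 8 mm above the underside and 12 mm behind its centre. The collar is an open ring, outside diameter 60 mm, bore 50 mm, 16 mm high above this floor: shut fingertips can stand in it, press down on the floor and push against its wall.
- lifter (a joint): Sprung plate in the bed under the casting's start, 60 mm wide, from 115 to 30 mm before the gate's front. 0 = up, 8 mm above the bed; grows as pressed, m; 0.008 = level with the bed. Pushes up 9 N when up, 12 N when level: 7 N on the casting holds it down at first, some 12 to 20 N is needed near the end. It jumps up behind the casting when its rear edge is past; let go before, it lifts the casting.
- leaf_left (a joint): Steel leaf spring behind the gate's left jaw, hinged 22 mm above the bed at the jaw's back, slanting down along the lane to a toe about 35 mm farther on, 3 mm above the bed. 0 = at rest, rad, grows as the toe is lifted; about 0.12 when the casting's plate lies under it. Presses with some 2 to 4 N.
- leaf_right (a joint): The same leaf spring behind the right jaw.
- handwheel: a loose black spoked handwheel, 100 mm across, lying beside the fixture; origin at the centre of its underside. Not to be disturbed.
- collar: a loose black ring 56 mm across and 22 mm high, beside the fixture; origin at the centre of its underside. Not to be disturbed.
- plug: a loose black flanged plug 40 mm across, 36 mm high, past the fixture's far end; origin at the centre of its underside. Not to be disturbed.
- yoke: a loose black U-shaped yoke about 65 x 60 x 20 mm, beside the fixture; origin at the centre of its underside. Not to be disturbed.
- spanner: a loose steel spanner 180 mm long, off to the robot's right; origin at about its middle, on the bench. Not to be disturbed.
- cup_casting: a loose black cup casting 84 mm across, 65 mm high, off to the robot's left; origin at the centre of its underside. Not to be disturbed.
- wire_brush: a loose brush 200 mm long, off to the robot's left; origin at about its middle, on the bench. Not to be disturbed.
Not all that is in view belongs to the job. What is shaped like the casting but green is not meant.

How it is judged:
By the outcome, as a careful person would: the job done as asked, in the order asked, and still so for the second after the job is handed in, with the robot touching nothing.
It also fails if it takes over 53 s, if anything falls off the work surface, if the arm or the gripper's body presses on something with over 40 N, if the wrist force passes 120 N, or if a joint passes its speed limit or range.

### The arm

A 6-joint arm with a two-finger parallel gripper is mounted at the origin on the work surface. World frame = base frame: x ahead of the robot, y to its left, z up, the work surface at z = 0. Lengths are in mm, angles in rad, forces in N, time in s.
With the tool pointing down it reaches from about 350 to 775 mm from the base axis. Payload 7.3 kg.
Tool frame: the origin (TCP) lies at the very end of the fingers, on their centre line; the grasp point (between the pads) lies 19 mm behind it (robot.grip_depth is the distance from the TCP to the grasp point, in mm); z points along the fingers, y is the direction in which the jaws open and shut (so a half turn about z gives the same grasp; the last joint's range is limited). The gripper opens to 92 mm and grips with 3 to 60 N. Pads are 19 mm wide; open, the fingers measure 130 mm over their backs; the gripper's body (75 mm by 190 mm) begins 47 mm behind the grasp point.
Start: joints at [-1.478, 0.342, 1.524, -0, 1.275, -0.146], TCP at [124.203, -510.116, 226.741] pointing down, gripper open.
Joint ranges: [-2.53, 2.53], [-0.77, 2.02], [0.04, 2.7], [-1, 4.14], [0.28, 2.66], [-3.11, 3.11]. Speed limits (rad/s): [2.57, 2.57, 3.14, 3.14, 3.14, 3.14].

### API

Orientations are given as a unit quaternion [w, x, y, z].
In Python, from plant import robot gives the robot as it stands.
- The arm moves only by the shell command python3 -m inch 'ROWS' [OPENING] [FORCE]. ROWS is JSON, a list of rows, each a list of 6 numbers: the shift along the tool's x, y, z in cm, then the turn, a rotation vector about the tool's x, y, z in rad. In form: [[dx, dy, dz, ax, ay, az], ...]. A call has 1 to 10 rows; each row is the pose to reach, as a shift and turn from the pose commanded when the call began, along the tool's axes at that moment; what a row does not reach only later rows make up. A row lasts 1/12 s, in which the tool goes at most 41.7 mm and 7.16 degrees, less where a joint would pass 70% of its speed; a pose out of reach is approached as far as the arm can. A call with a gripper value outside its range is refused whole. OPENING is the opening, from -1 (shut) to 1 (fully open), so that 0 is half open, set as the call begins (- or left out, the last holds). The fingers move at their own pace and stop on an object; FORCE is the grip in N (left out, the last holds). Time passes only in rows, so rows that repeat a pose let the fingers close. It gives the time, the measured TCP pose, the force and the opening at its end, in the units of the state.
- robot.state(): the state, without advancing time (a new reading comes with each control period).
- robot.snapshot(name): name is "side" or "top"; returns the picture (420x560x3 uint8, blue, green, red); there is no depth.
- robot.camera_params(name): a dict with "fx", "fy", "cx", "cy" (pixels), "R" (3x3) and "t" (3): a world point X has camera coordinates R X + t. Camera axes: x right, y down, z forward; pixel columns grow to the right and rows downward; lengths in mm; the calibration is good to about 2 mm. A picture is of the moment at which its call begins. camera_params takes no time and is no camera call.
- robot.finish_job(): hands the job in, once; it reports no verdict.
Trained networks look in the newest picture that a camera, given by its name, has taken for a name from the list of things; names that differ only in an ending like _2 or _b are one class to them, and where a whole thing is asked for, a point or a joint stands for the part that bears it (a point fixed in the world has none). Each returns a list of dicts, best first, with "p" (0 to 1); they miss things now and then, are a little off and sometimes report something else, mostly with a low value. They report only what shows in the picture. A call takes as long as a camera call. They do not tell look-alikes from the thing itself.
- robot.spot_in(camera, query): "point" ([x, y, z] in mm, in world coordinates, good to about 4 mm: the middle of the surface that is visible of it).
The state is a dict: "t": time; "q": joint angles; "qd": joint speeds; "joint_torque": joint torques, N m; "tool_pos": TCP position; "tcp_rot": TCP orientation; "ft_force": force on the tool from outside, world axes, zero at the start; "torque": the same for the moment, N m; "opening": finger opening in mm.
Only numpy, scipy, OpenCV 4.12 (cv2) and the standard library are available. Lean on these libraries where they do the work, as an engineer would, in place of code of your own. Each camera call takes 0.05 s, during which the arm holds its last target.

## Working session

There is one attempt and no reset: what is moved stays moved. The work goes in short steps, Python scripts to look and compute and a shell command to move; the robot and the scene stay as the last step left them, time stands still between calls to the robot, and variables do not carry over. Pictures are saved under pics/ and viewed, and the job is handed in when it is done.

```bash
mkdir -p pics; ls; python3 - <<'E'
from plant import robot
import cv2
s=robot.state();print(s)
for n in("side","top"):
    im=robot.snapshot(n);cv2.imwrite(f"pics/{n}0.png",im)
    print(n,robot.camera_params(n))
    for q in("casting","collar_floor","fixture","gate","stop","lifter","leaf_left","leaf_right"):
        print(q,[( [round(v) for v in d["point"]],round(d["p"],2)) for d in robot.spot_in(n,q)])
E
```

```text
pics
{'t': 0.0, 'q': array([-1.47800976e+00,  3.42721046e-01,  1.52501219e+00, -9.95520443e-06,
        1.27540917e+00, -1.46015257e-01]), 'qd': array([ 0.00104366, -0.00019685, -0.00014763, -0.00011417, -0.00057189,
        0.0001078 ]), 'joint_torque': array([ 3.33389020e-03, -4.31236267e+01, -2.44220316e+01,  7.21962657e-02,
        5.60846622e-02, -1.17844197e-04]), 'tool_pos': array([ 124.1553365 , -509.68726882,  226.04752501]), 'tcp_rot': array([-7.74727563e-04,  9.92879705e-01,  1.19118812e-01,  1.58611547e-05]), 'ft_force': array([-0.28441776,  0.93414162,  0.37418687]), 'torque': array([-0.00415654,  0.01773787,  0.01644187]), 'opening': 91.96375972170691}
side {'fx': 542.399884034129, 'fy': 542.399884034129, 'cx': 283.6783079421512, 'cy': 213.57931353110513, 'R': array([[-0.75049419, -0.66086712,  0.00362173],
       [-0.47914952,  0.54034129, -0.69169865],
       [ 0.45516393, -0.52085117, -0.72217716]]), 't': array([ 412.02941897,  271.45573236, 1233.29651215])}
casting [([488, 124, 40], 0.93), ([500, 280, 8], 0.93), ([336, 247, 5], 0.6)]
collar_floor [([488, 123, 38], 0
[... 210 characters left out ...]
leaf_right []
top {'fx': 516.6788433625309, 'fy': 516.6788433625309, 'cx': 284.9427451680075, 'cy': 208.17089513957634, 'R': array([[-2.76251362e-03, -9.99996164e-01, -2.00160916e-04],
       [-9.93526223e-01,  2.76737247e-03, -1.13569300e-01],
       [ 1.13569418e-01, -1.14871617e-04, -9.93530057e-01]]), 't': array([  26.37002987,  542.04253449, 1406.99763681])}
casting [([504, 273, 10], 0.88), ([340, 243, 10], 0.61), ([490, 114, 44], 0.58)]
collar_floor [([486, 117, 41], 0.77), ([502, -422, 8], 0.69), ([504, 273, 9], 0.64)]
fixture [([508, 27, 27], 0.78)]
gate [([510, 23, 28], 0.64)]
stop [([508, 25, 22], 0.77)]
lifter [([501, 70, 28], 0.46)]
leaf_left []
leaf_right [([469, -6, 38], 0.49)]
```

View pics/side0.png

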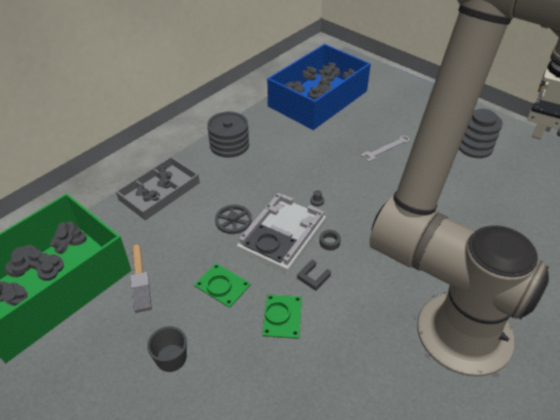

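View pics/top0.png

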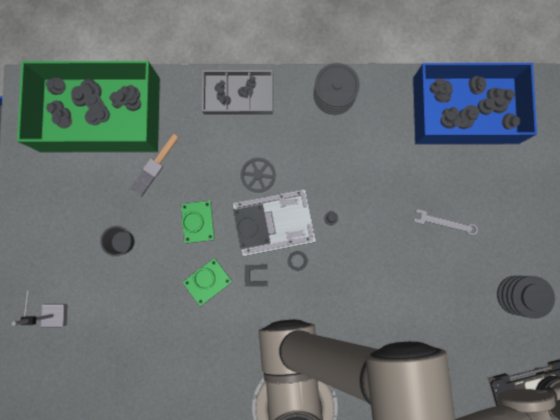

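The side view shows the black casting at about (266,243) in the fixture. The top view shows it at about (252,226), with the slide direction pointing right in the picture (about world -y). The green look-alikes are at (197,222) and (207,281). I'll zoom in next.

```bash
python3 - <<'E'
import cv2
a=cv2.imread("pics/top0.png")[180:270,220:340];cv2.imwrite("pics/topz.png",cv2.resize(a,None,fx=6.5,fy=6.5,interpolation=cv2.INTER_CUBIC))
a=cv2.imread("pics/side0.png")[185:275,225:345];cv2.imwrite("pics/sidez.png",cv2.resize(a,None,fx=6.5,fy=6.5,interpolation=cv2.INTER_CUBIC))
E
```

```text
(no output)
```

View pics/topz.png

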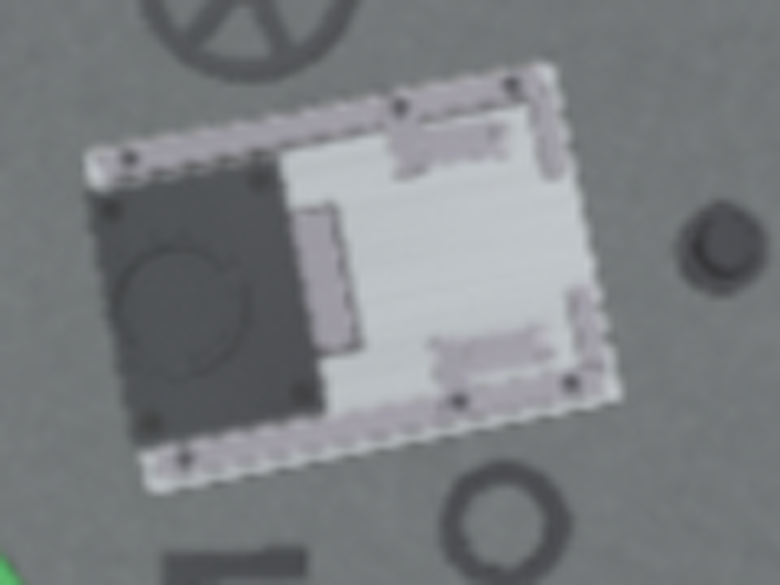

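View pics/sidez.png

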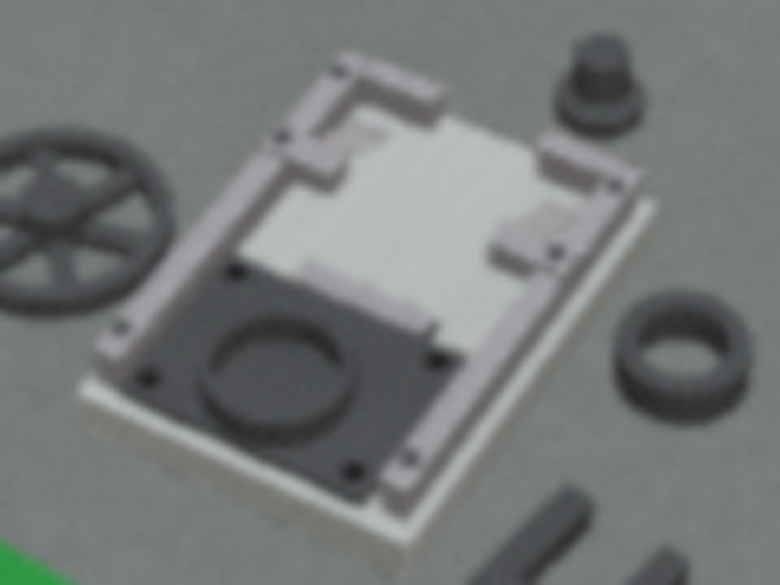

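```bash
cat > fit.py <<'E'
import numpy as np
from plant import robot
from scipy.optimize import least_squares
OFF={"top":(220,180),"side":(225,185)}
C={n:robot.camera_params(n) for n in OFF}
def proj(n,X):
    c=C[n];p=np.asarray(c["R"])@X+c["t"];return np.array([c["fx"]*p[0]/p[2]+c["cx"],c["fy"]*p[1]/p[2]+c["cy"]])
def px(n,z): return (np.array(z)+.5)/6.5-.5+OFF[n]
def W(p,L):
    c,s=np.cos(p[2]),np.sin(p[2]);return np.array([p[0]+c*L[0]-s*L[1],p[1]+s*L[0]+c*L[1],L[2]])
def fit(obs,p0):
    def f(p): return np.concatenate([proj(n,W(p,L))+0*p[0]-px(n,z) for n,L,z in obs])
    r=least_squares(f,p0,loss="soft_l1");return r.x,r.fun.reshape(-1,2) if r.fun.size else 0, f(r.x).reshape(-1,2)
def inv(n,z,h):
    c=C[n];u=px(n,z);R=np.asarray(c["R"]);d=R.T@np.array([(u[0]-c["cx"])/c["fx"],(u[1]-c["cy"])/c["fy"],1]);o=-R.T@c["t"];return o+d*(h-o[2])/d[2]
E
python3 - <<'E'
from fit import *
F=[("side",(-130,75,25),(80,388)),("side",(-130,-75,25),(408,540)),("side",(76,-75,25),(655,203)),
("side",(0,36,51),(333,170)),("side",(0,-36,51),(492,243)),
("top",(0,36,51),(400,178)),("top",(0,-36,51),(435,340)),("top",(-130,-75,25),(152,490)),("top",(76,-75,25),(620,400)),("top",(76,75,25),(555,65)),("top",(-130,75,25),(88,180))]
p0=[508,40,-1.4]
p,_,r=fit(F,p0);print("fixture",p);print(r.round(1))
for n in("side","top"):
    q,_,r=fit([o for o in F if o[0]==n],p0);print(n,q)
K=[("top",(42,56,41),(280,155)),("top",(42,-56,41),(322,410)),("top",(-42,56,41),(92,195)),("top",(-42,-56,41),(138,440)),
("side",(42,56,41),(236,256)),("side",(42,-56,41),(467,352)),("side",(-42,-56,41),(357,503))]
k,_,r=fit(K,p0);print("casting",k);print(r.round(1))
for n in("side","top"): print(n,fit([o for o in K if o[0]==n],p0)[0])
c,s=np.cos(p[2]),np.sin(p[2]);d=k[:2]-p[:2]
print("cast in fixture",c*d[0]+s*d[1],-s*d[0]+c*d[1],k[2]-p[2],"collar floor",W(k,(-12,0,41)))
# height check: two-view triangulation of casting corner & gate
def tri(a,b):
    f=lambda X:np.r_[proj("top",X)-px("top",a),proj("side",X)-px("side",b)]
    return least_squares(f,[500,60,30]).x.round(1)
print("cast FL",tri((280,155),(236,256)),"FR",tri((322,410),(467,352)),"gateL",tri((400,178),(333,170)),"gateR",tri((435,340),(492,243)))
print("collar rim ctr top@57",inv("top",(182,312),57),"side@57",inv("side",(280,375),57))
E
```

```text
fixture [509.41111409  28.52225735  -1.37995079]
[[-0.2  0.2]
 [ 0.3  0.6]
 [ 1.  -0. ]
 [ 0.3  0.7]
 [-0.3 -0.3]
 [ 0.  -0.6]
 [-0.3  0.2]
 [-0.2  0.6]
 [ 0.8  0.1]
 [ 0.1 -0.8]
 [-0.2 -4.5]]
side [510.33887521  28.22509441  -1.38017652]
top [508.36426661  28.52630829  -1.37399668]
casting [492.94871227 117.41444727  -1.39487898]
[[ 0.2 -0.4]
 [ 0.8  0.3]
 [-0.8 -1.2]
 [-1.1  1.1]
 [-0.8 -1.4]
 [ 0.8  0.8]
 [ 0.4 -0.2]]
side [492.84477635 118.26835683 -45.37712466]
top [492.6687913  116.68094973  -1.38728074]
cast in fixture -90.40101980725534 0.6983699708219007 -0.01492819196864592 collar floor [490.8485755  129.22924416  41.        ]
cast FL [553.9  86.   37. ] FR [445.9  68.5  45.4] gateL [543.7  36.   54.6] gateR [474.5  20.5  48.5]
collar rim ctr top@57 [486.27531772 126.66609048  57.        ] side@57 [485.42402704 132.60598747  57.        ]
```

```bash
python3 - <<'E'
import cv2,numpy as np
o=[]
for n,(x,y,w,h) in {"top":(230,200,45,52),"side":(240,225,60,52)}.items():
    im=np.mean([cv2.imread(f"pics/{n}0.png")[y:y+h,x:x+w].astype(float)],0)
    g=im.mean(2);g=np.clip((g-25)/(95-25),0,1)*255
    o.append(cv2.resize(g.astype(np.uint8),None,fx=7.5,fy=7.5,interpolation=cv2.INTER_CUBIC))
cv2.imwrite("pics/c.png",np.hstack(o))
E
```

```text
(no output)
```

View pics/c.png

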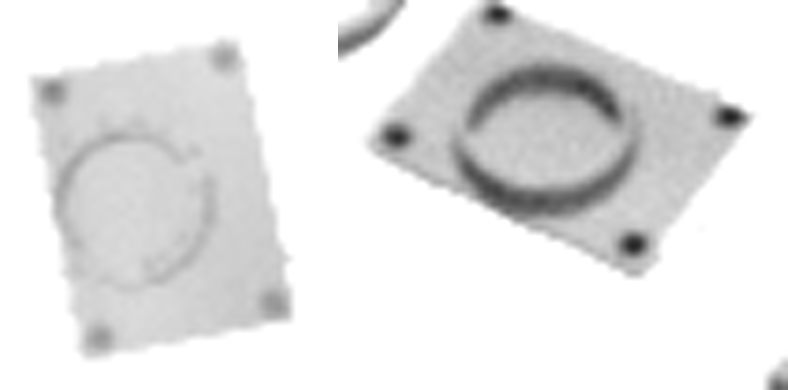

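```bash
python3 - <<'E'
from fit import *
def inv2(n,u,h):
    c=C[n];R=np.asarray(c["R"]);d=R.T@np.array([(u[0]-c["cx"])/c["fx"],(u[1]-c["cy"])/c["fy"],1]);o=-R.T@c["t"];return (o+d*(h-o[2])/d[2]).round(1)
T=lambda z:(np.array(z)+.5)/7.5-.5+[230,200]
S=lambda z:(np.array(z)-[337.5,0]+.5)/7.5-.5+[240,225]
print("rim",inv2("top",T((137,212)),57),inv2("side",S((546,122)),57))
t=[(53,92),(224,57),(98,338),(275,302)];s=[(396,136),(497,14),(633,244),(731,118)]
a=np.array([inv2("top",T(z),41) for z in t]);b=np.array([inv2("side",S(z),41) for z in s])
for h in(a,b):
    m=h.mean(0);v=h[1]-h[0]+h[3]-h[2];th=np.arctan2(v[1],v[0]);print(m,th,"floor",m[:2]-12*np.array([np.cos(th),np.sin(th)]))
for z1,z2 in zip(t,s):
    f=lambda X:np.r_[proj("top",X)-T(z1),proj("side",X)-S(z2)];print("hole",least_squares(f,[500,100,40]).x.round(1))
f=lambda X:np.r_[proj("top",X)-T((137,212)),proj("side",X)-S((546,122))];print("rim tri",least_squares(f,[500,100,40]).x.round(1))
E
```

```text
rim [485.6 126.   57. ] [489.1 129.6  57. ]
[492.375 117.8    41.   ] -1.372044733423317 floor [490.00565214 129.56376601]
[492.95  117.175  41.   ] -1.3818426231952 floor [490.69602411 128.9614156 ]
hole [531.1 158.3  42.4]
hole [543.8  95.3  42.2]
hole [440.6 140.9  43.2]
hole [453.7  76.5  40.3]
rim tri [487.9 127.7  55.8]
```

```bash
python3 -m inch '[[2,-1,0,0,0,0],[5,-2.5,0,0,0,0],[8.7,-4.3,0,0,0,0.01],[12.4,-6.2,0,0,0,0.02],[16.1,-8.1,0,0,0,0.03],[19.8,-10,0,0,0,0.045],[23.5,-11.8,0,0,0,0.045],[26.5,-13.3,0,0,0,0.045],[28.5,-14.3,0,0,0,0.045],[29.5,-14.8,0,0,0,0.045]]' -1 50
```

```text
t: 1.73
tool_pos: [377.7, -294.5, 226.9]
tcp_rot: [-0.0, 0.995, 0.098, 0.0]
ft_force: [0.8, -0.0, -0.7]
opening: 29.6
```

```bash
python3 -m inch '[[0.8,-1.6,0,0,0,0],[2.2,-4.4,0,0,0,0],[4,-8,0,0,0,0],[5.8,-11.7,0,0,0,0],[7.6,-15.4,0,0,0,0],[9.4,-19,0,0,0,0],[11.2,-22.7,0,0,0,0],[13,-26.4,0,0,0,0],[14.6,-29.5,0,0,0,0],[15.5,-31.4,0,0,0,0]]' && python3 -m inch '[[0.5,-1,1,0,0,0],[1.5,-3,3,0,0,0],[2.5,-5,5,0,0,0],[3.3,-6.7,7,0,0,0],[3.8,-7.7,9,0,0,0],[4,-8.1,10.5,0,0,0],[4,-8.1,11.2,0,0,0],[4,-8.1,11.2,0,0,0],[4,-8.1,11.2,0,0,0],[4,-8.1,11.2,0,0,0]]'
python3 - <<'E'
from plant import robot
import cv2
from fit import *
s=robot.state();print(s["tool_pos"],s["q"].round(2),s["ft_force"])
for n in("side","top"):
    im=robot.snapshot(n);x,y=OFF[n];y-=10
    cv2.imwrite(f"pics/{n}1.png",im);cv2.imwrite(f"pics/{n}1z.png",cv2.resize(im[y:y+90,x:x+120],None,fx=6.5,fy=6.5,interpolation=cv2.INTER_CUBIC))
E
```

```text
t: 2.57
tool_pos: [468.0, 43.9, 226.8]
tcp_rot: [-0.0, 0.995, 0.097, 0.0]
ft_force: [-0.4, 0.1, -0.3]
opening: 0.6
t: 3.4
tool_pos: [491.7, 127.7, 115.5]
tcp_rot: [0.0, 0.995, 0.096, 0.001]
ft_force: [-0.2, 0.2, -0.1]
opening: 0.4
[491.73398087 127.73917579 115.51998339] [ 0.1   0.43  1.73 -0.    0.98  1.48] [-0.24058754  0.17374174 -0.12848668]
```

View pics/side1z.png

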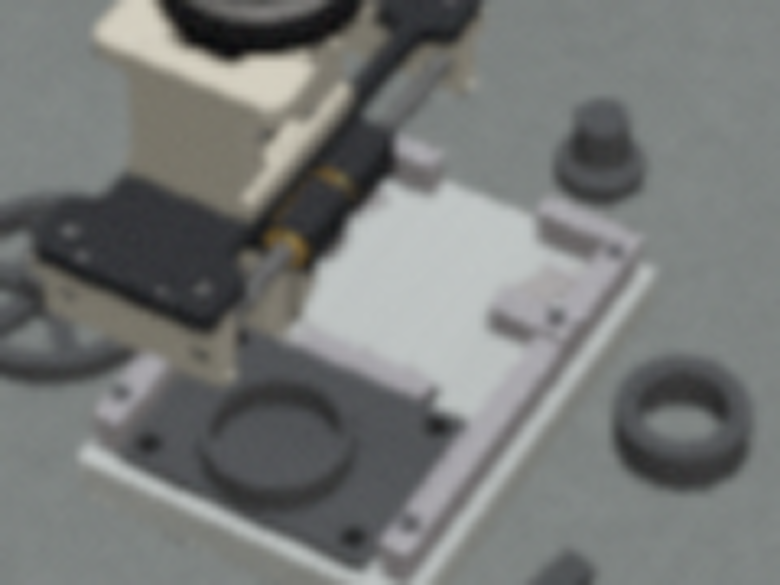

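View pics/top1z.png

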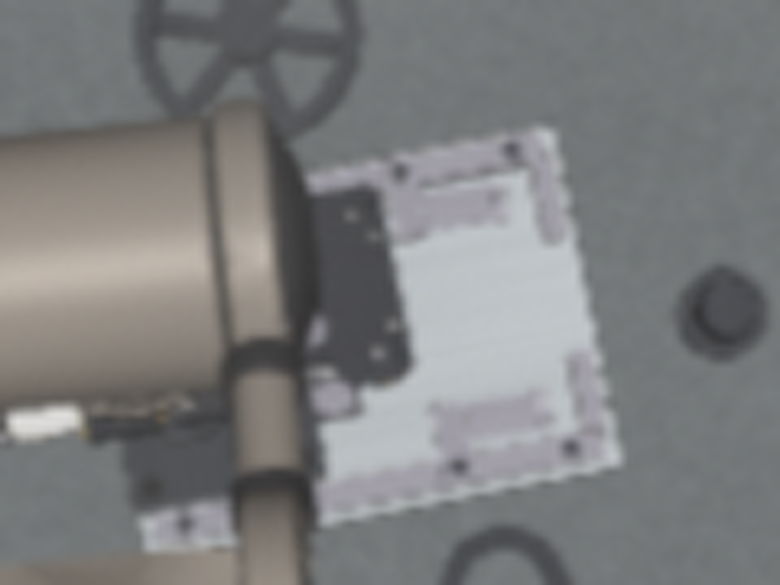

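```bash
python3 -m inch '[[-0.1,-0.1,0.5,0,0,0],[-0.2,-0.15,1.5,0,0,0],[-0.2,-0.15,2.7,0,0,0],[-0.2,-0.15,3.9,0,0,0],[-0.2,-0.15,4.8,0,0,0],[-0.2,-0.15,5.3,0,0,0],[-0.2,-0.15,5.3,0,0,0],[-0.2,-0.15,5.3,0,0,0]]'
python3 - <<'E'
from plant import robot
import cv2
from fit import *
s=robot.state();print(s["tool_pos"],s["ft_force"])
for n in("side",):
    im=robot.snapshot(n)
    cv2.imwrite(f"pics/{n}2.png",im);cv2.imwrite(f"pics/{n}2z.png",cv2.resize(im[215:280,235:305],None,fx=8.5,fy=8.5,interpolation=cv2.INTER_CUBIC))
X=s["tool_pos"]
for dx in(-9.5,9.5):
  for dy in(-19,19):
    th=0.194;P=X+[np.cos(th)*dx+np.sin(th)*dy,np.sin(th)*dx-np.cos(th)*dy,0]
    print("tip corner px in zoom",((proj("side",P)-[235,215]+.5)*8.5-.5).round())
cc=lambda r,z:[((proj("side",np.array([489.5+r*np.cos(t),128.8+r*np.sin(t),z]))-[235,215]+.5)*8.5-.5).round() for t in np.arange(0,6.28,np.pi/4)]
print(cc(25,57))
E
```

```text
t: 4.17
tool_pos: [489.0, 129.7, 61.8]
tcp_rot: [0.0, 0.995, 0.097, 0.0]
ft_force: [0.3, -0.2, -0.1]
opening: 0.5
[488.98482136 129.68523994  61.79038345] [ 0.25389406 -0.21818681 -0.05759547]
tip corner px in zoom [273. 268.]
tip corner px in zoom [340. 183.]
tip corner px in zoom [217. 243.]
tip corner px in zoom [285. 159.]
[array([217., 179.]), array([194., 225.]), array([221., 270.]), array([284., 287.]), array([343., 264.]), array([365., 217.]), array([337., 173.]), array([276., 157.])]
```

View pics/side2z.png

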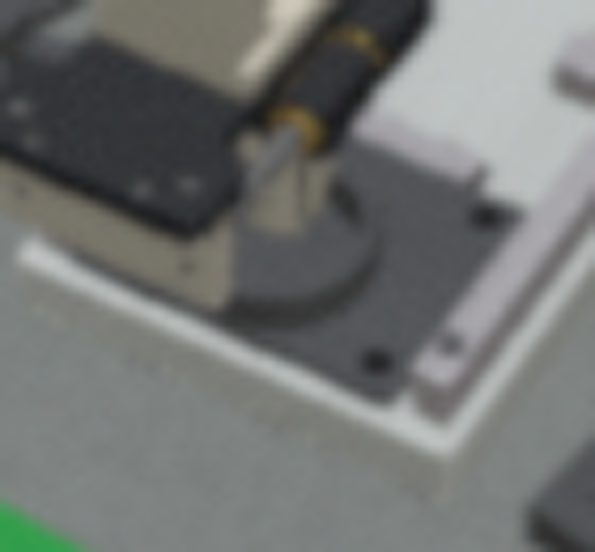

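The side view shows the finger tip at about (290,215) in the zoom, and the collar rim centre at about (278,222), so the tip is inside the ring. Next is a guarded descent.

```bash
python3 -m inch '[[0,0,0.4,0,0,0],[0,0,0.9,0,0,0],[0,0,1.3,0,0,0],[0,0,1.6,0,0,0],[0,0,1.6,0,0,0]]'; python3 -m inch '[[0,0,0.1,0,0,0],[0,0,0.3,0,0,0],[0,0,0.5,0,0,0],[0,0,0.5,0,0,0],[0,0,0.5,0,0,0]]'
```

```text
t: 4.63
tool_pos: [488.4, 129.6, 44.9]
tcp_rot: [0.0, 0.995, 0.097, -0.001]
ft_force: [-0.1, -0.4, -0.6]
opening: 0.5
t: 5.05
tool_pos: [489.0, 129.7, 40.8]
tcp_rot: [0.0, 0.995, 0.097, 0.0]
ft_force: [-0.1, -0.1, 2.0]
opening: 0.6
```

```bash
python3 -m inch '[[0,0,0.2,0,0,0],[0,0,0.4,0,0,0],[0,0,0.4,0,0,0]]'; python3 -m inch '[[0,0,0.2,0,0,0],[0,0,0.4,0,0,0],[0,0,0.4,0,0,0],[0,0,0.4,0,0,0]]'
```

```text
t: 5.3
tool_pos: [489.0, 129.7, 36.6]
tcp_rot: [0.0, 0.995, 0.097, 0.0]
ft_force: [0.1, 0.0, 3.0]
opening: 0.6
t: 5.63
tool_pos: [489.0, 129.7, 33.2]
tcp_rot: [0.0, 0.995, 0.097, 0.0]
ft_force: [-1.5, 0.1, 10.5]
opening: 0.7
```

```bash
python3 -m inch '[[0,0,0.1,0,0,0],[0,0,0.1,0,0,0],[0,0,0.1,0,0,0]]'; python3 -m inch '[[0,0,0.1,0,0,0],[0,0,0.1,0,0,0],[0,0,0.1,0,0,0]]'
```

```text
t: 5.88
tool_pos: [489.1, 129.7, 33.1]
tcp_rot: [0.0, 0.995, 0.097, 0.001]
ft_force: [-5.3, -0.7, 19.0]
opening: 0.6
t: 6.13
tool_pos: [489.1, 129.7, 33.1]
tcp_rot: [0.0, 0.995, 0.097, 0.001]
ft_force: [-7.3, -0.7, 29.2]
opening: 0.2
```

```bash
python3 - <<'E'
from plant import robot
import cv2
im=robot.snapshot("side");cv2.imwrite("pics/side3z.png",cv2.resize(im[185:275,225:345],None,fx=6.5,fy=6.5,interpolation=cv2.INTER_CUBIC))
E
```

```text
(no output)
```

View pics/side3z.png

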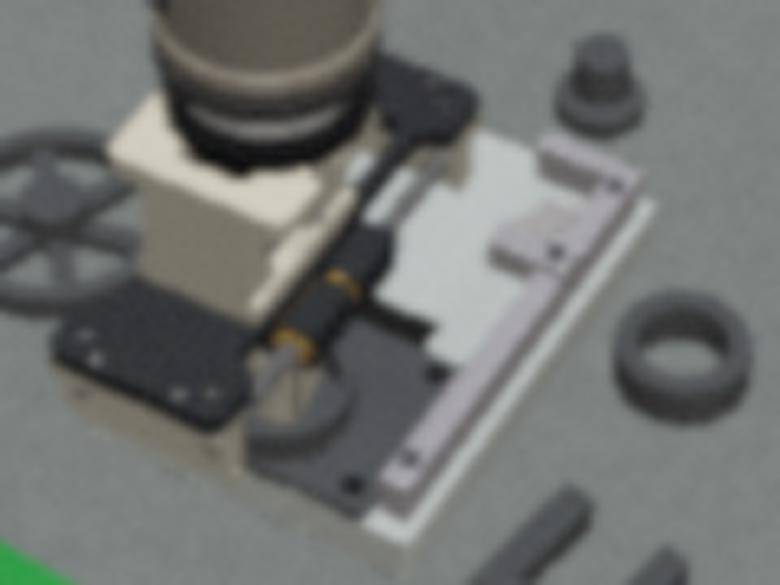

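```bash
python3 -m inch '[[-0.03,0.1,0.03,0,0,0],[-0.05,0.3,0.05,0,0,0],[-0.05,0.5,0.05,0,0,0],[-0.05,0.7,0.05,0,0,0],[-0.05,0.9,0.05,0,0,0],[-0.05,1.1,0.05,0,0,0],[-0.05,1.3,0.05,0,0,0],[-0.05,1.5,0.05,0,0,0]]'
```

```text
t: 6.85
tool_pos: [492.5, 119.3, 33.1]
tcp_rot: [-0.003, 0.995, 0.096, 0.003]
ft_force: [-5.8, 23.9, 27.8]
opening: 0.3
```

```bash
cat > look.py <<'E'
import sys,cv2
from plant import robot
k=sys.argv[1];s=robot.state();print(s["tool_pos"].round(1),s["ft_force"].round(1))
im=robot.snapshot("side");cv2.imwrite(f"pics/side{k}z.png",cv2.resize(im[185:275,225:345],None,fx=6.5,fy=6.5,interpolation=cv2.INTER_CUBIC))
E
python3 look.py 4
```

```text
[492.5 119.3  33.1] [-5.8 23.9 27.8]
```

View pics/side4z.png

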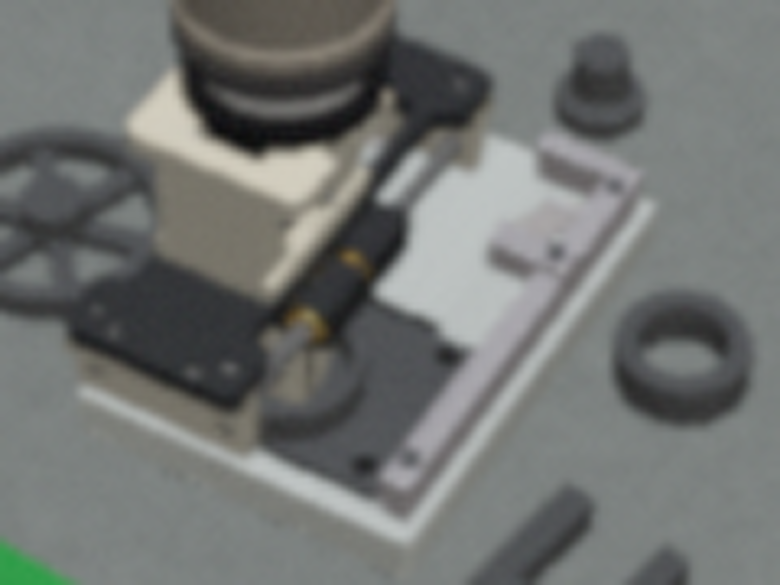

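```bash
python3 -m inch '[[0,0.2,0,0,0,0],[0,0.4,0,0,0,0],[0,0.6,0,0,0,0],[0,0.8,0,0,0,0],[0,1,0,0,0,0],[0,1.2,0,0,0,0],[0,1.4,0,0,0,0],[0,1.6,0,0,0,0],[0,1.8,0,0,0,0],[0,2,0,0,0,0]]'
```

```text
t: 7.73
tool_pos: [496.9, 99.5, 33.1]
tcp_rot: [-0.003, 0.995, 0.096, 0.003]
ft_force: [-3.4, 23.6, 26.7]
opening: 0.2
```

```bash
python3 look.py 5
```

```text
[496.9  99.5  33.1] [-3.4 23.6 26.7]
```

View pics/side5z.png

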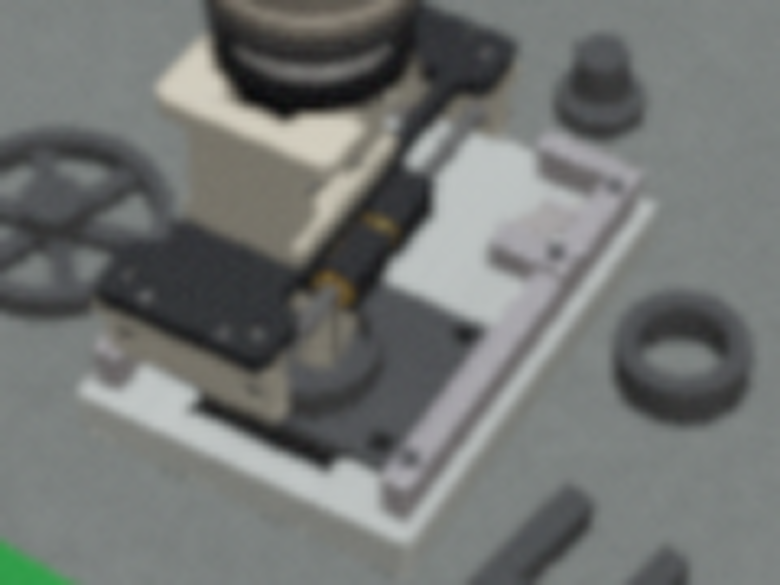

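```bash
python3 -m inch '[[0,0.2,0.03,0,0,0],[0,0.4,0.06,0,0,0],[0,0.6,0.06,0,0,0],[0,0.8,0.06,0,0,0],[0,1,0.06,0,0,0],[0,1.2,0.06,0,0,0],[0,1.4,0.06,0,0,0],[0,1.6,0.06,0,0,0],[0,1.8,0.06,0,0,0],[0,2,0.06,0,0,0]]'; python3 look.py 6
```

```text
t: 8.62
tool_pos: [500.8, 80.6, 33.0]
tcp_rot: [-0.003, 0.995, 0.096, 0.003]
ft_force: [-4.1, 27.4, 32.9]
opening: 0.5
[500.8  80.6  33. ] [-4.1 27.4 32.9]
```

View pics/side6z.png

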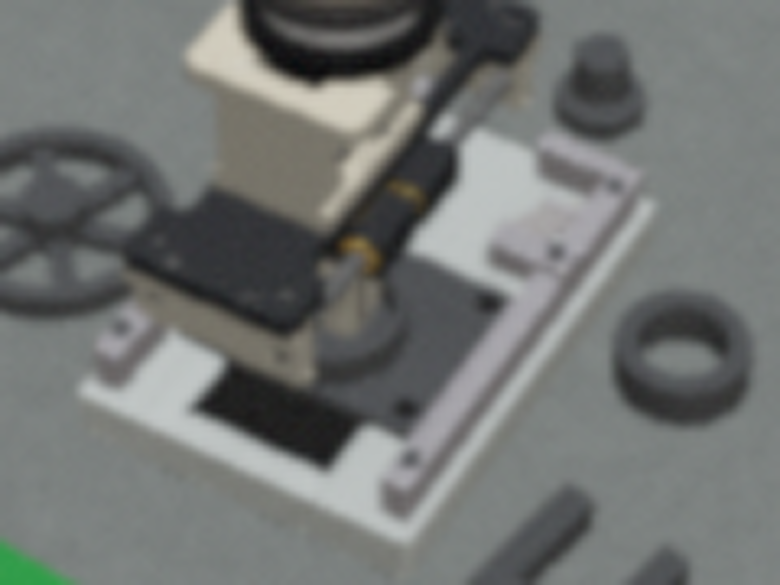

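```bash
python3 -m inch '[[0,0.2,0,0,0,0],[0,0.4,0,0,0,0],[0,0.6,0,0,0,0],[0,0.8,0,0,0,0],[0,1,0,0,0,0]]'; python3 -m inch '[[0,0.2,0,0,0,0],[0,0.4,0,0,0,0],[0,0.6,0,0,0,0],[0,0.8,0,0,0,0],[0,1,0,0,0,0]]'; python3 look.py 7
```

```text
t: 9.08
tool_pos: [502.7, 70.8, 33.0]
tcp_rot: [-0.003, 0.995, 0.096, 0.003]
ft_force: [-5.0, 27.6, 32.4]
opening: 0.4
t: 9.5
tool_pos: [504.6, 61.0, 33.1]
tcp_rot: [-0.003, 0.995, 0.096, 0.003]
ft_force: [-3.9, 28.8, 34.0]
opening: 0.5
[504.6  61.   33.1] [-3.9 28.8 34. ]
```

View pics/side7z.png

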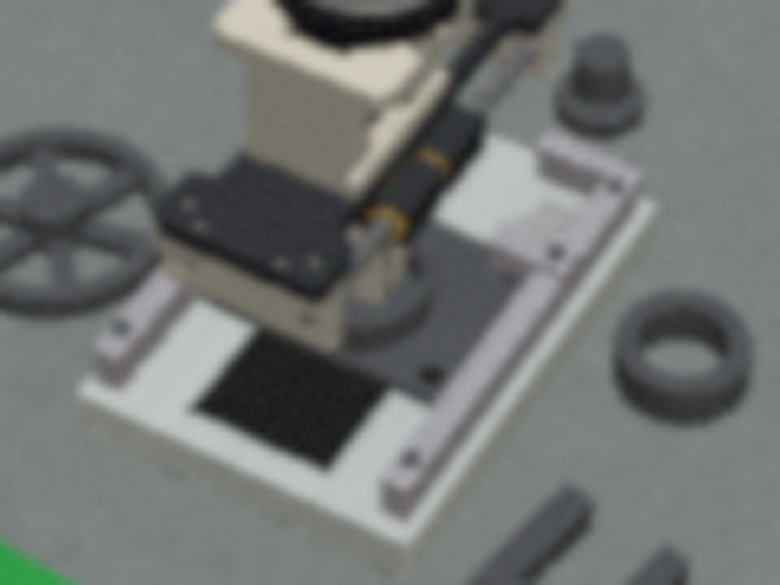

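The casting is under the gate: its plate now covers the front of the right jaw at (520,262). I'll keep pushing.

```bash
python3 -m inch '[[0,0.2,0,0,0,0],[0,0.4,0,0,0,0],[0,0.6,0,0,0,0],[0,0.8,0,0,0,0],[0,1,0,0,0,0]]'; python3 -m inch '[[0,0.2,0,0,0,0],[0,0.4,0.02,0,0,0],[0,0.6,0.02,0,0,0],[0,0.8,0.02,0,0,0],[0,1,0.02,0,0,0]]'; python3 look.py 8
```

```text
t: 9.97
tool_pos: [506.4, 51.2, 33.1]
tcp_rot: [-0.003, 0.995, 0.096, 0.003]
ft_force: [-5.8, 27.8, 34.7]
opening: 0.3
t: 10.38
tool_pos: [508.2, 41.7, 33.0]
tcp_rot: [-0.003, 0.995, 0.096, 0.003]
ft_force: [-5.1, 29.5, 37.2]
opening: 0.4
[508.2  41.7  33. ] [-5.1 29.5 37.2]
```

View pics/side8z.png

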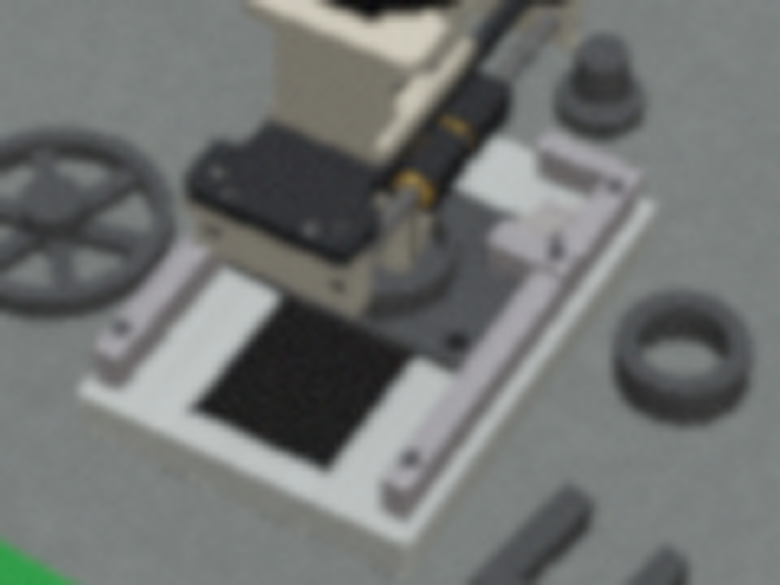

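```bash
python3 -m inch '[[0,0.2,0,0,0,0],[0,0.4,0,0,0,0],[0,0.6,0,0,0,0],[0,0.8,0,0,0,0],[0,1,0,0,0,0]]'; python3 -m inch '[[0,0.2,0,0,0,0],[0,0.4,0,0,0,0],[0,0.6,0,0,0,0],[0,0.8,0,0,0,0]]'; python3 look.py 9
```

```text
t: 10.85
tool_pos: [509.7, 33.5, 33.0]
tcp_rot: [-0.005, 0.995, 0.096, 0.003]
ft_force: [-6.6, 41.5, 39.0]
opening: 0.5
t: 11.18
tool_pos: [510.9, 26.1, 33.0]
tcp_rot: [-0.005, 0.995, 0.096, 0.002]
ft_force: [-6.5, 39.6, 40.3]
opening: 0.5
[510.9  26.1  33. ] [-6.5 39.6 40.3]
```

View pics/side9z.png

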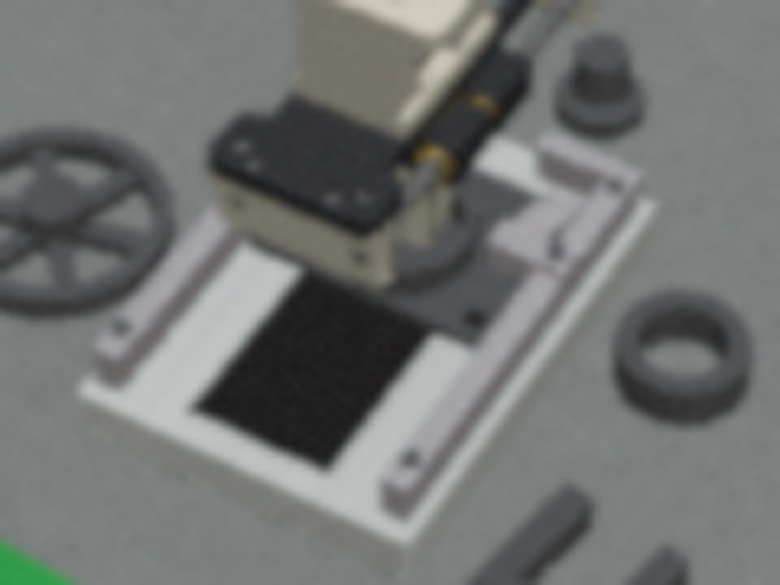

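```bash
python3 -m inch '[[0,0.2,-0.04,0,0,0],[0,0.4,-0.04,0,0,0],[0,0.6,-0.04,0,0,0]]'; python3 -m inch '[[0,0.2,0,0,0,0],[0,0.4,0,0,0,0],[0,0.5,0,0,0,0]]';  python3 look.py 10
```

```text
t: 11.48
tool_pos: [512.0, 19.5, 33.0]
tcp_rot: [-0.004, 0.995, 0.096, 0.002]
ft_force: [-6.2, 36.8, 36.4]
opening: 0.6
t: 11.73
tool_pos: [512.6, 15.4, 33.0]
tcp_rot: [-0.005, 0.995, 0.096, 0.002]
ft_force: [-6.3, 44.6, 37.8]
opening: 0.3
[512.6  15.4  33. ] [-6.3 44.6 37.8]
```

View pics/side10z.png

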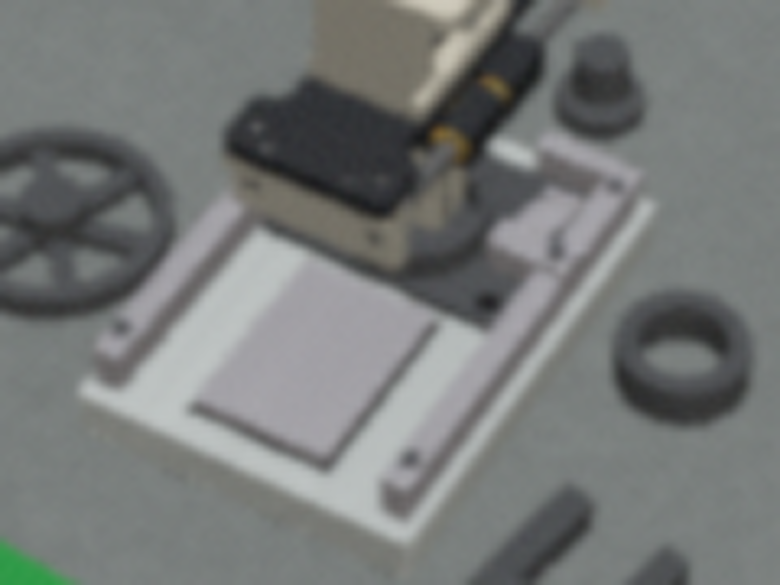

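The sprung plate is up: lilac at (315,370). I'll push on until it stalls on the stops.

```bash
python3 -m inch '[[0,0.15,0,0,0,0],[0,0.3,0,0,0,0],[0,0.3,0,0,0,0]]';python3 -m inch '[[0,0.15,0,0,0,0],[0,0.3,0,0,0,0],[0,0.3,0,0,0,0]]';  python3 look.py 11
```

```text
t: 12.03
tool_pos: [512.3, 14.5, 33.0]
tcp_rot: [-0.006, 0.995, 0.096, 0.001]
ft_force: [-9.3, 51.1, 39.9]
opening: 0.3
t: 12.28
tool_pos: [511.8, 13.5, 33.0]
tcp_rot: [-0.008, 0.995, 0.096, 0.0]
ft_force: [-9.5, 60.6, 42.8]
opening: 0.3
[511.8  13.5  33. ] [-9.5 60.6 42.8]
```

View pics/side11z.png

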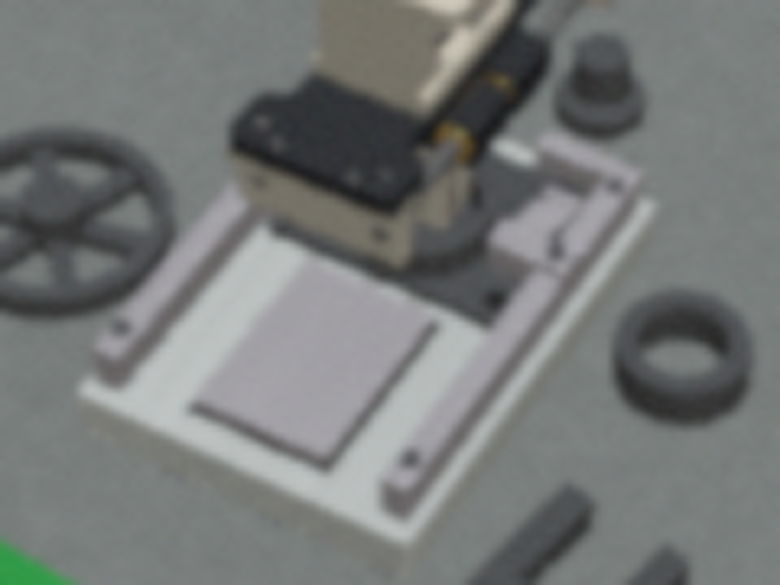

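```bash
python3 - <<'E'
from fit import *
p=[509.41,28.52,-1.379];c,s=np.cos(p[2]),np.sin(p[2])
def fx(z,h):
    P=inv("side",z,h);d=P[:2]-p[:2];return (c*d[0]+s*d[1]).round(1),(-s*d[0]+c*d[1]).round(1)
for nm,z,h in[("rear bottom L",(272,232),25),("rear bottom R",(488,327),25),("hole",(494,298),33),("lifter front R (-30)",(437,325),25),("jaw inner front top(0,-36)",(492,243),51),("front edge at stop gap",(505,158),25),("front top",(540,180),33)]: print(nm,fx(z,h))
d=np.array([511.8,13.5])-p[:2];print("tcp",c*d[0]+s*d[1],-s*d[0]+c*d[1])
print("hole before, casting frame", )
E
```

```text
rear bottom L (np.float64(-19.6), np.float64(54.3))
rear bottom R (np.float64(-20.0), np.float64(-46.9))
hole (np.float64(-11.6), np.float64(-44.8))
lifter front R (-30) (np.float64(-29.4), np.float64(-28.9))
jaw inner front top(0,-36) (np.float64(-0.7), np.float64(-37.2))
front edge at stop gap (np.float64(65.7), np.float64(-7.2))
front top (np.float64(55.0), np.float64(-29.3))
tcp 15.200172237389616 -0.5169757766954404
hole before, casting frame
```

The rear edge computes to x = -20 in the fixture frame and home is -22, so the casting is home within error, square, and stalled on the stops. I'll unload gently, then withdraw.

```bash
python3 -m inch '[[0,-0.2,-0.1,0,0,0],[0,-0.4,-0.2,0,0,0],[0,-0.6,-0.3,0,0,0],[0,-0.6,-0.3,0,0,0]]'
```

```text
t: 12.67
tool_pos: [511.6, 13.7, 33.2]
tcp_rot: [-0.003, 0.995, 0.097, 0.0]
ft_force: [-1.0, 29.2, 11.1]
opening: 0.2
```

```bash
python3 -m inch '[[0,-0.2,0,0,0,0],[0,-0.4,0,0,0,0],[0,-0.4,0,0,0,0]]';  python3 -m inch '[[0,-0.05,-0.05,0,0,0],[0,-0.1,-0.1,0,0,0],[0,-0.1,-0.1,0,0,0]]'
```

```text
t: 12.92
tool_pos: [511.5, 14.1, 33.2]
tcp_rot: [-0.001, 0.995, 0.097, 0.0]
ft_force: [-1.2, 9.5, 9.3]
opening: 0.1
t: 13.17
tool_pos: [510.9, 14.3, 33.3]
tcp_rot: [-0.001, 0.995, 0.097, -0.0]
ft_force: [0.9, 7.4, 1.3]
opening: 0.5
```

```bash
python3 -m inch '[[0,-0.1,-0.02,0,0,0],[0,-0.2,-0.05,0,0,0],[0,-0.3,-0.1,0,0,0],[0,-0.4,-0.2,0,0,0],[0,-0.4,-0.3,0,0,0]]'; python3 -m inch '[[0,0,-0.5,0,0,0],[0,0,-1.3,0,0,0],[0,0,-2.5,0,0,0],[0,0,-4.5,0,0,0],[0,0,-7,0,0,0],[0,0,-9.5,0,0,0],[0,0,-11.5,0,0,0],[0,0,-12.5,0,0,0],[0,0,-13,0,0,0],[0,0,-13,0,0,0]]'
```

```text
t: 13.58
tool_pos: [510.4, 16.7, 36.7]
tcp_rot: [0.0, 0.995, 0.097, -0.0]
ft_force: [0.3, -0.3, 0.0]
opening: 0.5
t: 14.42
tool_pos: [510.8, 16.6, 167.7]
tcp_rot: [0.0, 0.995, 0.097, 0.001]
ft_force: [-0.3, -0.1, -0.6]
opening: 0.6
```

```bash
python3 -m inch '[[0,1,-1,0,0,0],[0,3,-2,0,0,0],[0,6,-3,0,0,0],[0,9.5,-4,0,0,0],[0,13,-4,0,0,0],[0,16.5,-4,0,0,0],[0,20,-4,0,0,0],[0,23,-4,0,0,0],[0,24.5,-4,0,0,0],[0,25,-4,0,0,0]]'; python3 look.py 12; python3 - <<'E'
from plant import robot
import cv2
im=robot.snapshot("top");cv2.imwrite("pics/top12.png",im);cv2.imwrite("pics/top12z.png",cv2.resize(im[180:270,220:340],None,fx=6.5,fy=6.5,interpolation=cv2.INTER_CUBIC))
E
```

```text
t: 15.25
tool_pos: [558.1, -230.8, 204.8]
tcp_rot: [-0.001, 0.995, 0.095, -0.001]
ft_force: [-1.1, 0.3, 0.4]
opening: 0.7
[ 558.1 -230.8  204.8] [-1.1  0.3  0.4]
```

View pics/side12z.png

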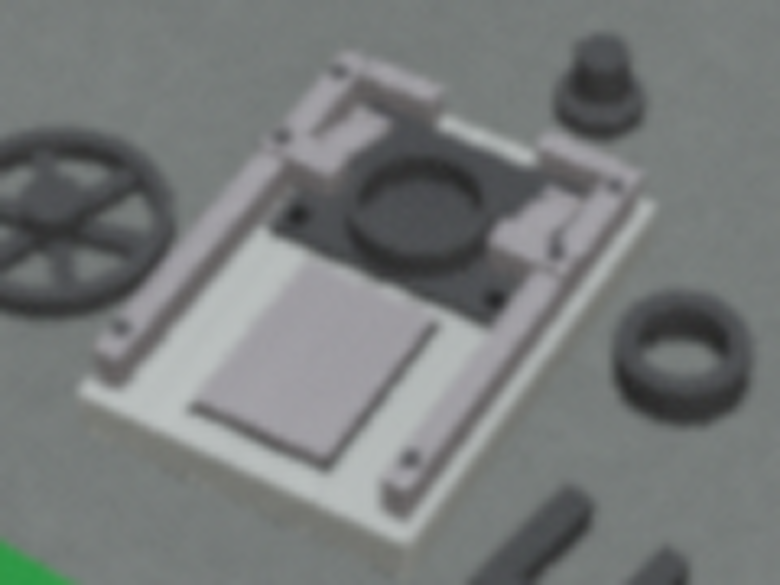

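View pics/top12z.png

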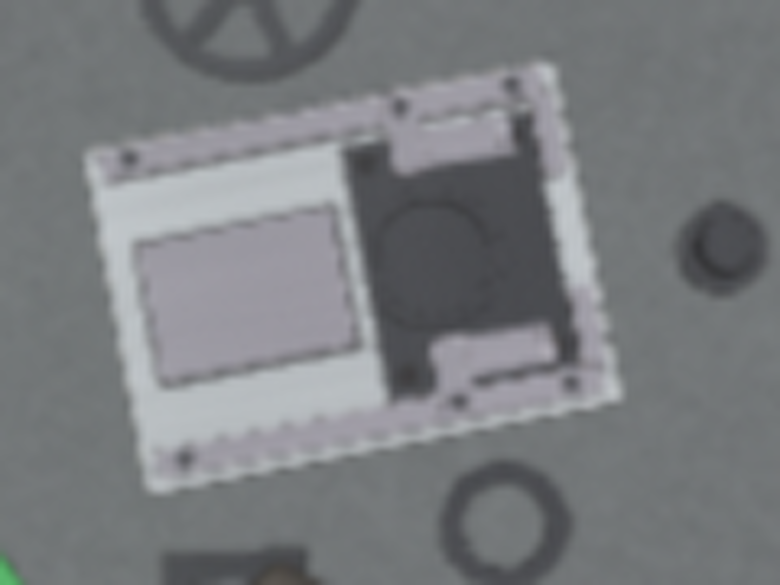

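```bash
python3 - <<'E'
from fit import *
import cv2
p=[509.41,28.52,-1.379];c,s=np.cos(p[2]),np.sin(p[2])
def fx(n,z,h):
    P=inv(n,z,h);d=P[:2]-p[:2];return (c*d[0]+s*d[1]).round(1),(-s*d[0]+c*d[1]).round(1)
print("rear L,R top",fx("top",(345,150),33),fx("top",(388,402),33),"stop gap front",fx("top",(550,190),33),fx("top",(572,285),33))
print("lifter front (up) -30",fx("top",(335,205),33),fx("top",(362,348),33))
print("rear hole L,R side",fx("side",(298,214),33),fx("side",(495,299),33))
a=cv2.imread("pics/top0.png").astype(int);b=cv2.imread("pics/top12.png").astype(int)
d=(np.abs(a-b).max(2)>25).astype(np.uint8)
for r in cv2.connectedComponentsWithStats(d)[2][1:]:
    if r[4]>8: print(r)
E
```

```text
rear L,R top (np.float64(-20.8), np.float64(52.9)) (np.float64(-23.4), np.float64(-56.4)) stop gap front (np.float64(61.9), np.float64(19.1)) (np.float64(63.1), np.float64(-22.7))
lifter front (up) -30 (np.float64(-29.5), np.float64(30.5)) (np.float64(-29.9), np.float64(-31.7))
rear hole L,R side (np.float64(-12.0), np.float64(46.4)) (np.float64(-11.8), np.float64(-45.4))
[  225   132   239   288 18982]
[ 272  196   38   47 1101]
[ 234  203   37   47 1280]
[410 235  22  27 261]
[389 248   4   4   9]
[390 253   7   6  21]
[361 257  34  53 433]
[408 265   4   6  16]
[402 277   4  10  10]
[393 290   8  16  23]
[377 298   4   5  13]
[390 307   4   9  11]
[357 315  13   9  60]
[354 324  17   9  72]
[ 193  333  148   87 4552]
[371 335  21  10 109]
[267 356  16  13 125]
[ 454  359  106   61 2740]
[532 367  13   4  27]
[511 373  12   3  14]
[558 393   2   6  12]
[244 398  35  22 279]
[371 399  11  21 173]
[522 401  30  11 238]
[360 404  10   5  26]
[541 412   9   8  50]
[322 418   6   2   9]
```

View pics/top12.png

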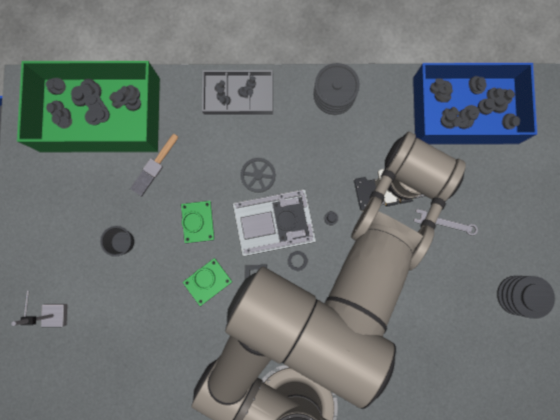

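The checks agree: the casting is home, the lifter is up, and nothing else moved apart from the arm itself. I'm handing the job in.

```bash
python3 - <<'E'
from plant import robot
print(robot.state()["qd"].round(3)); print(robot.finish_job())
E
```

```text
[ 0.035 -0.025  0.021  0.006  0.001  0.008]
the job is handed in; nothing more can be done
None
```

The black casting is fully home in the fixture, and I handed the job in at about 15 s of the 53 s allowed. I pressed it down with shut fingertips in its collar (about 30–43 N) and slid it through the gate and under both leaf springs. It stalled on the end stops at about 60 N of push. I then eased the force off, lifted the hand out and moved it clear.

**Last checks, both cameras after the hand was away:**
- **Casting:** its rear edge measures -20 to -23 mm from the gate's front, where -22 is home. Its front edge reads about 62–63 mm at the stop faces (stops at 62), and it sits square.
- **Fixture parts:** the sprung plate is up behind the casting, and both leaf springs lie on its plate.
- **Hand:** the robot was touching nothing, with wrist force about 1 N.
- **Other things on the bench:** they show no sign of having moved. In the final top picture the arm partly covers the yoke and one end of the spanner. The yoke was only partly in the side close-up, and I did not check the spanner from the side.

The two views agree to within 2–3 mm, no closer. The first collar estimates differed by about 3 mm between methods, but the fingers entered the collar without touching the rim.

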